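Put away the clamping kit

TASK

Put the clamping kit away: carry the tray over the wide well of the case and tip it so that all the T-slot nuts slide off into that well, then set the empty tray back upright on its rubber mat, and put every jack foot from the bench into the narrow well. With both wells loaded, press each cover down until its catch snaps and holds it fully shut. Leave the tool holder, spanner and can where they are.

Things in the scene. Friction and masses are not known exactly. Their poses are not given: they have to be found in the camera images.
- case: grey plastic clamping-kit case fixed to the bench, 130 (its x, roughly away from the robot) x 232 (its y) mm, rim 64 mm high: a narrow well on its +y side and a wide one on its -y side, parted by a spine 14 mm wide; walls 5, floor 4 mm thick. Each well has a cover hinged on its outer long side. Origin: centre of the underside. Case and mat may swap sides
- wide_well (a point): centre of the inner floor of the wide well (inside 120 mm along the case's x, 116 mm along its y, 60 mm deep), axes as the case; 4 mm above the bench
- narrow_well (a point): centre of the inner floor of the narrow well (inside 120 mm along the case's x, 92 mm along its y, 60 mm deep), axes as the case
- cover_wide (a joint): angle of the wide well's cover: 0 shut, 1.57 upright, starts at 1.85 to 2.15 leaning outwards, stop at 2.4. A stiff hinge (0.06 N m) keeps it where it is left. From about 0.1 a sprung catch resists with up to 8 or 9 N at the free edge, then snaps over and holds it at 0; the same force would lift it again
- cover_narrow (a joint): the same for the narrow well's cover
- cover_wide_hinge (a point): middle of the wide cover's hinge line, which runs along the case's x on the case's -y side, 66 mm above the bench. The cover is a black plate 128 x 125 x 4 mm whose mid-plane contains the hinge line
- cover_narrow_hinge (a point): middle of the narrow cover's hinge line, which runs along the case's x on the case's +y side, 66 mm above the bench. The cover is a black plate 128 x 101 x 4 mm whose mid-plane contains the hinge line
- cover_wide_edge (a point): middle of the wide cover's free edge (125 mm from the hinge), on its outer face, the top one when shut
- cover_narrow_edge (a point): middle of the narrow cover's free edge (101 mm from the hinge), on its outer face, the top one when shut
- mat: black rubber mat fixed to the bench, 220 x 140 x 4 mm, the tray's place. Origin: centre of the underside
- tray: aluminium tipping tray, 0.2 kg, 170 (its x) x 78 (its y) mm, walls 24 mm high and 3 mm thick on three sides, open at its -x end (the spout); a wooden bridge handle spans it across the middle. Floor 3 mm thick. Origin: centre of the underside
- tray_handle (a point): centre of the tray's handle bar: 14 mm thick along the tray's x, 20 mm tall, 78 mm long along the tray's y, 82 mm above the tray's underside; 69 mm of clear height under the bar
- tray_spout (a point): middle of the tray's open edge, at floor level, 85 mm from the middle towards the tray's -x
- nut1: dark steel T-slot nut, one of two to four lying in the tray at the start: foot 26 x 26 x 8 mm with a rib 26 (its x) x 14 (its y) x 8 mm on top, 16 mm high in all, 0.06 kg; origin: centre of the underside; absent ones read None
- nut2: dark steel T-slot nut, one of two to four lying in the tray at the start: foot 26 x 26 x 8 mm with a rib 26 (its x) x 14 (its y) x 8 mm on top, 16 mm high in all, 0.06 kg; origin: centre of the underside; absent ones read None
- nut3: dark steel T-slot nut, one of two to four lying in the tray at the start: foot 26 x 26 x 8 mm with a rib 26 (its x) x 14 (its y) x 8 mm on top, 16 mm high in all, 0.06 kg; origin: centre of the underside; absent ones read None
- nut4: dark steel T-slot nut, one of two to four lying in the tray at the start: foot 26 x 26 x 8 mm with a rib 26 (its x) x 14 (its y) x 8 mm on top, 16 mm high in all, 0.06 kg; origin: centre of the underside; absent ones read None
- jack1: bright steel jack foot, one of two to four standing on the bench: disc 34 mm across and 12 mm high with a boss 26 mm across and 14 mm high on top, 26 mm in all, 0.12 kg; origin: centre of the underside; absent ones read None
- jack2: bright steel jack foot, one of two to four standing on the bench: disc 34 mm across and 12 mm high with a boss 26 mm across and 14 mm high on top, 26 mm in all, 0.12 kg; origin: centre of the underside; absent ones read None
- jack3: bright steel jack foot, one of two to four standing on the bench: disc 34 mm across and 12 mm high with a boss 26 mm across and 14 mm high on top, 26 mm in all, 0.12 kg; origin: centre of the underside; absent ones read None
- jack4: bright steel jack foot, one of two to four standing on the bench: disc 34 mm across and 12 mm high with a boss 26 mm across and 14 mm high on top, 26 mm in all, 0.12 kg; origin: centre of the underside; absent ones read None
- holder: bystander: steel tapered tool holder standing on the bench, 64 mm across, 100 mm high; origin: centre of the underside
- spanner: bystander: steel spanner lying on the bench, 200 mm long (its x), up to about 40 mm wide; origin near its middle
- oil: bystander: can standing on the bench, 60 mm across, 120 mm high; origin: centre of the underside
Not all that is in view belongs to the job. Leave any brown or purple look-alike of the jack1 alone.

How it is judged:
By the outcome, as a careful person would: the job done as asked, in the order asked, and still so for the second after the job is handed in, with the robot touching nothing.
Of nut1, nut2, nut3, nut4 only 2 to 4 are there at a start; the rules pass over those that are not, and their reading is None.
Of jack1, jack2, jack3, jack4 only 2 to 4 are there at a start; the rules pass over those that are not, and their reading is None.
At some moment in a run one of jack1, jack2, jack3, jack4 may be knocked a few centimetres aside while the robot is not near it.
It also fails if it takes over 210 s, if anything falls off the work surface, if the arm or the gripper's body presses on something with over 40 N, if the wrist force passes 120 N, or if a joint passes its speed limit or range.

ROBOT

A 6-joint arm with a two-finger parallel gripper is mounted at the origin on the work surface. World frame = base frame: x ahead of the robot, y to its left, z up, the work surface at z = 0. Lengths are in m, angles in rad, forces in N, time in s.
With the tool pointing down it reaches from about 0.25 to 0.775 m from the base axis. Payload 4 kg.
Tool frame: the origin (TCP) lies on the centre line of the jaws, within the pads' length; the fingertips stand robot.tips_ahead ahead of it and the grasp point (between the pads) lies 8 mm behind it (robot.tips_ahead is the distance from the TCP to the fingertips, in m); z points along the fingers, y is the line along which they close (so a half turn about z gives the same grasp; the last joint's range is limited). The gripper opens to 94 mm and grips with 3 to 60 N. Pads are 16 mm wide; open, the fingers measure 119 mm over their backs; the gripper's body (75 mm by 177 mm) begins 78 mm behind the grasp point.
Start: joints at [-1.422, 0.087, 1.371, -0, 1.684, -0.103], TCP at [0.137, -0.533, 0.217] pointing down, gripper open.
Joint ranges: [-3.1, 3.1], [-0.76, 2.03], [0.27, 2.55], [-1.08, 4.22], [0.17, 2.65], [-2.57, 2.57]. Speed limits (rad/s): [2.79, 2.79, 3.14, 3.14, 3.14, 3.14].

INTERFACE

Orientations are given as [roll, pitch, yaw] about the fixed x, y, z axes, in that order (R = Rz(yaw) Ry(pitch) Rx(roll)).
In Python, from bench import robot, snapshot, close_job, spotter gives the robot as it stands. The module is installed in compiled form; this text tells all that it offers.
- The arm moves only by the tool servo_tool, never from a script. Its argument "commands" is one flat list of numbers, 7 for each row, row after row: the shift along the tool's x, y, z in m, then the turn, a rotation vector about the tool's x, y, z in degrees, then the finger opening in m, from 0 to 0.094. In form: [x, y, z, ax, ay, az, grip, x, y, z, ax, ay, az, grip, ...]. A call has 1 to 10 rows; each row is the pose to reach, as a shift and turn from the pose commanded when the call began, along the tool's axes at that moment; what a row does not reach only later rows make up. A row lasts 1/8 s, in which the tool goes at most 62.5 mm and 10.7 degrees, less where a joint would pass 70% of its speed; a pose out of reach is approached as far as the arm can. A call with a gripper value outside its range is refused whole. The fingers move at their own pace and stop on an object; the grip force is fixed at half the most. Time passes only in rows, so rows that repeat a pose let the fingers close. It gives the time, the measured TCP pose, the force, the opening and the grip force at its end, in the units of the state.
- robot.get_obs(): the state, without advancing time (a new reading comes with each control period).
- snapshot(name): name is "scene" or "top" or "wrist"; returns a dict with "img" (384x512x3 uint8, blue, green, red), "camera_matrix" (3x3 intrinsics, pixels), "extrinsics" (4x4, takes a point from camera to world coordinates); the wrist camera has in their place "hand_eye" (4x4, takes a point from camera to tool coordinates, whose origin is the TCP and whose axes are the flange's). Camera axes: x right, y down, z forward; pixel columns grow to the right and rows downward; lengths in m; the calibration is good to about 2 mm. The wrist camera is an equidistant fisheye: a pixel r from the principal point sees the ray r / f radians off the axis. A picture is of the moment at which its call begins: read the wrist's pose just before it. There is no depth.
- close_job(): hands the job in; it is judged then, once.
Trained networks look in a picture, given as the dict that the camera call returned (one of the last four; its "shot" number tells which), for a name from the list of things; names that differ only in an ending like _2 or _b are one class to them, and where a whole thing is asked for, a point or a joint stands for the part that bears it (a point fixed in the world has none). Each returns a list of dicts, best first, with "conf" (0 to 1); they miss things now and then, are a little off and sometimes report something else, mostly with a low value. They report only what shows in the picture. A call takes as long as a camera call. They do not tell look-alikes from the thing itself.
- spotter.trace(name, picture): "region" (384x512 bool, what is visible of it) and "box" ([left, top, width, height] in pixels, round what is visible of it).
The state is a dict: "time": time; "joint_positions": joint angles; "qvel": joint speeds; "joint_torque": joint torques, N m; "tool_pos": TCP position; "ee_rot": TCP orientation; "wrist_force": force on the tool from outside, world axes, zero at the start; "wrist_torque": the same for the moment, N m; "width": finger opening in m; "finger_force": force on a finger pad.
Only numpy, scipy, OpenCV 4.12 (cv2) and the standard library are available. Lean on these libraries where they do the work, as an engineer would, in place of code of your own. Each camera call takes 0.05 s, during which the arm holds its last target. There are 200 camera calls.

## Working session

There is one attempt and no reset: what is moved stays moved. The work goes in short steps, Python scripts to look and compute and a tool call to move; the robot and the scene stay as the last step left them, time stands still between calls to the robot, and variables do not carry over. Pictures are saved under pics/ and viewed, at most 14 in all, crops included, and the job is handed in when it is done.

Besides the shell and the picture viewer there is one more tool, called after ">>>" as a command line: name --argument value ..., lists and objects as JSON in quotes. servo_tool: Moves the arm, as the interface text tells. Its arguments: {"type":"object","properties":{"commands":{"type":"array","items":{"type":"number"}}},"required":["commands"]}

```bash
mkdir -p pics; cat > h.py <<'E'
import numpy as np, cv2
from scipy.spatial.transform import Rotation as R
from bench import robot, snapshot, close_job, spotter
def ray(s,u,v):
    K=s["camera_matrix"];T=s["extrinsics"]
    d=T[:3,:3]@np.linalg.solve(K,[u,v,1.]);return T[:3,3],d
def px2w(s,u,v,z):
    o,d=ray(s,u,v);return o+d*(z-o[2])/d[2]
def w2px(s,p):
    K=s["camera_matrix"];T=s["extrinsics"]
    c=T[:3,:3].T@(np.asarray(p)-T[:3,3]);q=K@c;return q[:2]/q[2]
E
python3 - <<'E'
from h import *
o=robot.get_obs();print({k:np.round(v,3) for k,v in o.items()},robot.tips_ahead)
for n in("scene","top"):
    s=snapshot(n);cv2.imwrite(f"pics/{n}0.png",cv2.resize(s["img"],(800,600),interpolation=cv2.INTER_CUBIC))
    np.set_printoptions(precision=3,suppress=True);print(n,s["camera_matrix"],s["extrinsics"])
    for t in("case","mat","tray","tray_handle","cover_wide","cover_narrow","nut1","jack1","holder","spanner","oil"):
        for r in spotter.trace(t,s):
            m=r["region"];ys,xs=np.nonzero(m);print(t,round(r["conf"],2),r["box"],xs.mean().round(1),ys.mean().round(1),m.sum())
E
```

```text
{'time': np.float64(0.0), 'joint_positions': array([-1.422,  0.088,  1.372, -0.   ,  1.684, -0.103]), 'qvel': array([ 0.001, -0.001,  0.   ,  0.   ,  0.002, -0.002]), 'joint_torque': array([-1.0000e-03, -3.4017e+01, -3.0243e+01,  7.2000e-02,  3.3000e-02,
       -0.0000e+00]), 'tool_pos': array([ 0.137, -0.532,  0.215]), 'ee_rot': array([-3.139, -0.   ,  0.252]), 'wrist_force': array([ 0.231,  0.215, -0.255]), 'wrist_torque': array([ 0.056, -0.008, -0.017]), 'finger_force': np.float64(0.0), 'width': np.float64(0.094)} 0.011
scene [[420.916   0.    259.685]
 [  0.    420.916 187.906]
 [  0.      0.      1.   ]] [[-0.773  0.505 -0.384  0.981]
 [ 0.635  0.609 -0.476  0.47 ]
 [-0.006 -0.612 -0.791  0.855]
 [ 0.     0.     0.     1.   ]]
case 0.92 [278.8, 126.9, 150.9, 158.4] 335.8 210.5 9300
mat 0.73 [203.0, 117.4, 83.1, 61.1] 236.0 156.1 1084
tray 0.67 [221.3, 113.2, 62.2, 55.4] 249.2 138.4 1663
tray_handle 0.76 [217.6, 115.8, 65.0, 48.1] 249.7 138.5 1551
cover_wide 0.87 [274.1, 127.3, 58.1, 67.6] 304.5 159.8 2424
cover_wide 0.32 [243.8, 223.3, 16.6, 17.9] 251.9 229.4 183
cover_narrow 0.
[... 1347 characters left out ...]
195.7, 39.2, 70.7] 324.8 230.7 2024
tray_handle 0.64 [303.1, 197.4, 46.4, 70.6] 325.3 231.0 1974
cover_wide 0.71 [222.0, 200.5, 25.7, 67.9] 237.5 229.3 1490
cover_narrow 0.79 [94.6, 190.0, 38.2, 62.2] 111.5 219.4 2087
nut1 0.63 [311.7, 234.4, 9.7, 14.7] 315.9 245.2 110
jack1 0.65 [259.2, 148.1, 17.5, 9.4] 267.9 150.6 138
jack1 0.55 [296.3, 145.9, 14.8, 11.4] 302.9 149.6 143
jack1 0.54 [264.5, 179.8, 9.1, 11.9] 269.2 185.7 71
holder 0.96 [80.9, 148.5, 33.2, 25.1] 99.4 159.8 659
holder 0.54 [89.5, 189.3, 164.2, 76.0] 172.5 223.5 8767
holder 0.53 [307.8, 193.6, 37.8, 69.7] 324.6 230.1 2040
spanner 0.8 [226.8, 116.4, 71.7, 16.9] 258.6 123.0 544
oil 0.77 [390.1, 148.4, 44.0, 31.0] 412.0 162.7 995
```

View pics/scene0.png

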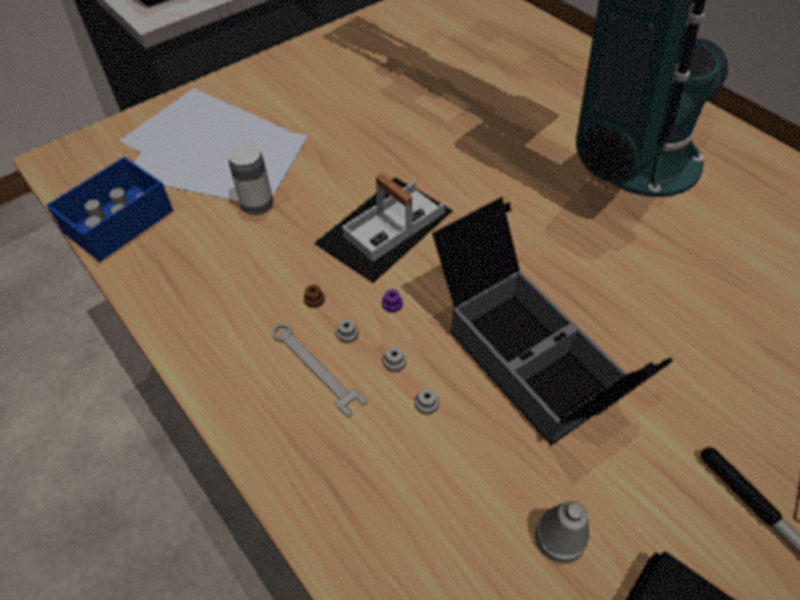

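View pics/top0.png

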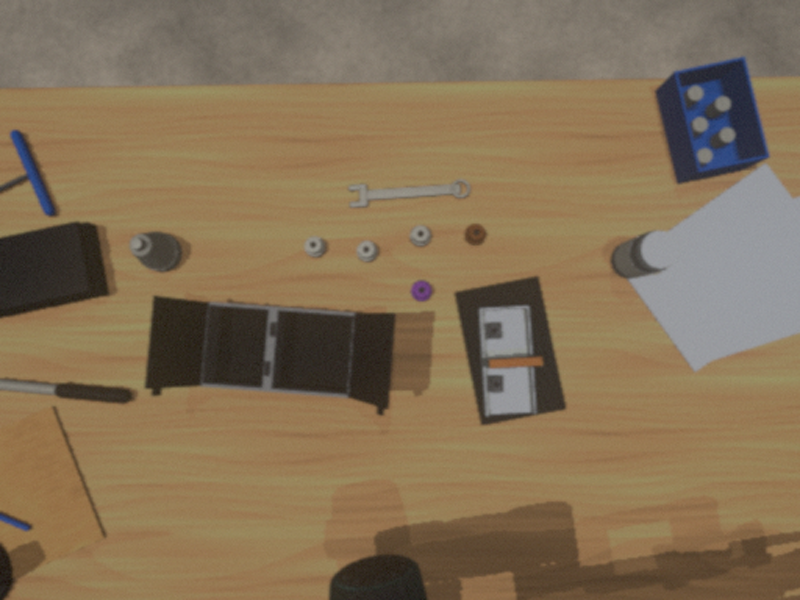

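The top view shows the case at about (280,350) with the narrow well on the left (+y), and the tray on its mat at (510,360). Three grey jacks are at (315,246), (367,250) and (420,235). Candidates for a jack are these three, the brown look-alike at (475,233), the purple one at (422,290), and the bottles in the blue box at (710,125). I choose the three bright steel ones and will check them in a close crop.

```bash
python3 - <<'E'
from h import *
s=snapshot("top");t=snapshot("scene")
a=cv2.resize(s["img"][135:270,85:375],(800,372),interpolation=cv2.INTER_CUBIC)
b=cv2.resize(t["img"][105:185,195:335],(392,224),interpolation=cv2.INTER_CUBIC)
c=cv2.resize(t["img"][175:270,190:330],(404,224),interpolation=cv2.INTER_CUBIC)[:,:404]
img=np.vstack([a,np.hstack([b,c,np.zeros((224,4,3),np.uint8)])])
cv2.imwrite("pics/c1.png",cv2.convertScaleAbs(img,alpha=1.6,beta=15))
for n,u,v,z in [("j1",315,246,.02),("j2",367,250,.02),("j3",420,235,.02),("purple",422,290,.02),("brown",475,233,.02),("handle a",488,362,.086+.02),("handle b",543,362,.106),
 ("tray a",480,309,.03),("tray b",530,306,.03),("tray c",536,413,.03),("tray d",485,416,.03),("nut",494,330,.02),("nut",495,383,.02),
 ("rim1",207,303,.064),("rim2",355,312,.064),("rim3",202,387,.064),("rim4",350,395,.064),("spine",272,309,.064),("spine",268,392,.064),
 ("mat",457,293,.004),("mat",538,278,.004),("mat",565,408,.004),("mat",483,424,.004)]:
    print(n,px2w(s,u*.64,v*.64,z).round(3))
E
```

```text
j1 [0.669 0.129 0.02 ]
j2 [0.662 0.045 0.02 ]
j3 [ 0.685 -0.04   0.02 ]
purple [ 0.596 -0.043  0.02 ]
brown [ 0.687 -0.129  0.02 ]
handle a [ 0.485 -0.134  0.106]
handle b [ 0.484 -0.212  0.106]
tray a [ 0.565 -0.133  0.03 ]
tray b [ 0.569 -0.212  0.03 ]
tray c [ 0.402 -0.218  0.03 ]
tray d [ 0.397 -0.139  0.03 ]
nut [ 0.532 -0.156  0.02 ]
nut [ 0.448 -0.157  0.02 ]
rim1 [0.576 0.288 0.064]
rim2 [0.56  0.061 0.064]
rim3 [0.448 0.294 0.064]
rim4 [0.435 0.069 0.064]
spine [0.566 0.188 0.064]
spine [0.44  0.194 0.064]
mat [ 0.592 -0.1    0.004]
mat [ 0.616 -0.232  0.004]
mat [ 0.406 -0.27   0.004]
mat [ 0.381 -0.139  0.004]
```

View pics/c1.png

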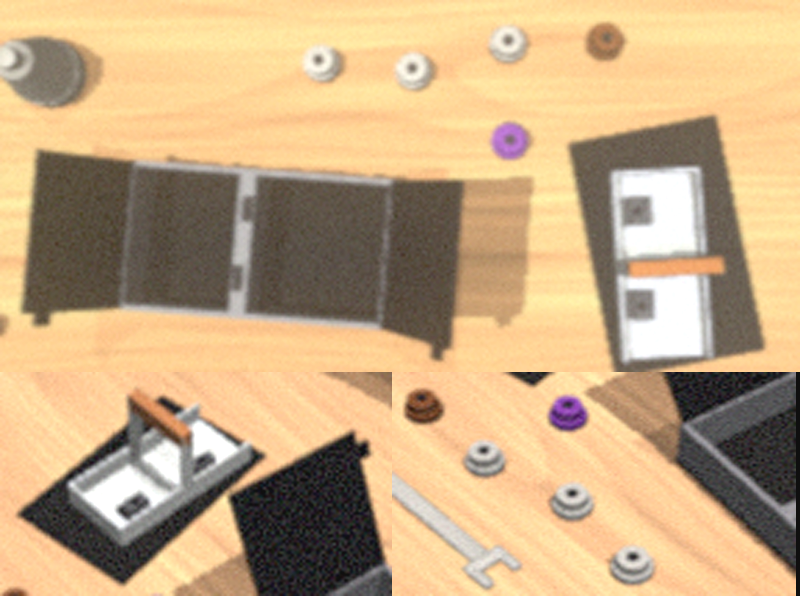

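The crop confirms three bright grey jacks, with brown and purple ones separate. The tray is open at its near end (-x, towards the robot), with two nuts at about (635,210) and (638,303). I'll go to a hover above the handle.

```bash
cat >> h.py <<'E'
def pose():
    o=robot.get_obs();return o["tool_pos"],R.from_euler("xyz",o["ee_rot"])
def tgt(p,yaw,tilt=0):
    # yaw deg of tool x; tilt deg: tool turned about its own x
    return np.array(p),R.from_euler("z",yaw,degrees=True)*R.from_euler("x",180,degrees=True)*R.from_euler("x",tilt,degrees=True)
def go(p,yaw,tilt=0,frm=None):
    a,Q=frm or pose();b,W=tgt(p,yaw,tilt)
    print("d",Q.inv().apply(b-a).round(4),(Q.inv()*W).as_rotvec(degrees=True).round(2))
def st():
    o=robot.get_obs();print(round(float(o["time"]),2),o["tool_pos"].round(4),np.degrees(o["ee_rot"]).round(2),o["wrist_force"].round(1),o["width"].round(4),o["finger_force"].round(1))
E
python3 -c "
from h import *
go((.484,-.173,.2),91)
go((.484,-.173,.2),90,0,tgt((.484,-.173,.3),91))"
```

```text
d [ 0.4257 -0.2619  0.0165] [  0.     0.   -76.57]
d [-0.  -0.   0.1] [ 0. -0.  1.]
```

>>> servo_tool --commands '[0.426,-0.262,0.016,0,0,-76.5,0.05,0.426,-0.262,0.016,0,0,-76.5,0.05,0.426,-0.262,0.016,0,0,-76.5,0.05,0.426,-0.262,0.016,0,0,-76.5,0.05,0.426,-0.262,0.016,0,0,-76.5,0.05,0.426,-0.262,0.016,0,0,-76.5,0.05,0.426,-0.262,0.016,0,0,-76.5,0.05,0.426,-0.262,0.016,0,0,-76.5,0.05,0.426,-0.262,0.016,0,0,-76.5,0.05,0.426,-0.262,0.016,0,0,-76.5,0.05]'

```text
time: 2.55
tool_pos: [0.4841, -0.1729, 0.2004]
ee_rot: [-3.141, 0.001, 1.588]
wrist_force: [0.2, 0.6, -0.6]
width: 0.0497
finger_force: 0.0
```

```bash
cat >> h.py <<'E'
def wray(s,u,v,pq=None):
    p,Q=pq or pose();K=s["camera_matrix"];f=K[0,0];x,y=u-K[0,2],v-K[1,2];r=np.hypot(x,y);th=r/f
    d=np.array([np.sin(th)*x/max(r,1e-9),np.sin(th)*y/max(r,1e-9),np.cos(th)]);H=s["hand_eye"]
    return p+Q.apply(H[:3,3]),Q.apply(H[:3,:3]@d)
def wpx2w(s,u,v,z,pq=None):
    o,d=wray(s,u,v,pq);return o+d*(z-o[2])/d[2]
E
python3 - <<'E'
from h import *
st();pq=pose();s=snapshot("wrist");print(s["camera_matrix"],s["hand_eye"].round(3))
cv2.imwrite("pics/w1.png",s["img"])
for n,z in(("tray",.03),("tray_handle",.106),("nut1",.02),("mat",.004)):
    for r in spotter.trace(n,s):
        ys,xs=np.nonzero(r["region"]);b=r["box"];print(n,round(r["conf"],2),b,wpx2w(s,xs.mean(),ys.mean(),z,pq).round(3))
go((.484,-.173,.08),91)
E
```

```text
Traceback (most recent call last):
  File "h.py", line 21, in st
    o=robot.get_obs();print(round(float(o["time"]),2),o["tool_pos"].round(4),np.degrees(o["ee_rot"]).round(2),o["wrist_force"].round(1),o["width"].round(4),o["finger_force"].round(1))
                                                                                                                                        ^^^^^^^^^^^^^^^^
AttributeError: 'float' object has no attribute 'round'
```

```bash
sed -i 's/o\["width"\].round(4),o\["finger_force"\].round(1)/np.round(o["width"],4),np.round(o["finger_force"],1)/' h.py
python3 - <<'E'
from h import *
st();pq=pose();s=snapshot("wrist");print(s["camera_matrix"],s["hand_eye"].round(3))
cv2.imwrite("pics/w1.png",s["img"])
for n,z in(("tray",.03),("tray_handle",.106),("nut1",.02),("mat",.004)):
    for r in spotter.trace(n,s):
        ys,xs=np.nonzero(r["region"]);b=r["box"];print(n,round(r["conf"],2),b,wpx2w(s,xs.mean(),ys.mean(),z,pq).round(3))
go((.484,-.173,.08),91)
E
```

```text
2.55 [ 0.4841 -0.1729  0.2004] [-1.7996e+02  3.0000e-02  9.0960e+01] [ 0.2  0.6 -0.6] 0.0497 0.0
[[297.31863964   0.         251.71249551]
 [  0.         297.31863964 189.91785744]
 [  0.           0.           1.        ]] [[ 0.    -0.964 -0.267  0.078]
 [ 1.     0.    -0.     0.   ]
 [ 0.001 -0.267  0.964 -0.168]
 [ 0.     0.     0.     1.   ]]
tray 0.85 [178.6, 142.8, 142.4, 88.5] [ 0.487 -0.176  0.03 ]
tray_handle 0.84 [181.2, 145.8, 145.0, 85.8] [ 0.486 -0.157  0.106]
nut1 0.79 [212.3, 149.6, 22.8, 20.9] [ 0.449 -0.156  0.02 ]
nut1 0.67 [281.6, 147.6, 20.2, 24.3] [ 0.532 -0.155  0.02 ]
mat 0.9 [170.0, 116.2, 182.8, 124.3] [ 0.519 -0.174  0.004]
d [0.0011 0.0004 0.1207] [ 0.01  0.02 -0.22]
```

View pics/w1.png

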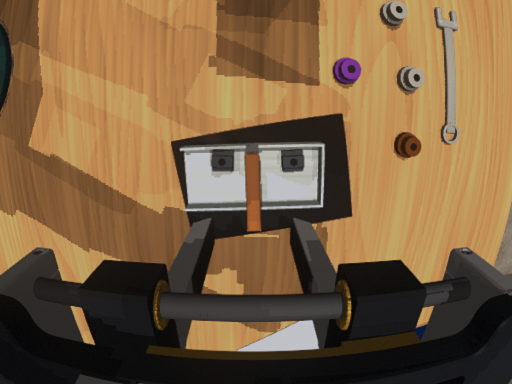

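The wrist view shows the handle at (253,190) centred between the fingers, the spout on the left (world -x), and two nuts at (222,161) and (292,161). Descend and grip.

>>> servo_tool --commands '[0.001,0,0.06,0,0,0,0.05,0.001,0,0.1,0,0,0,0.05,0.001,0,0.12,0,0,0,0.05,0.001,0,0.12,0,0,0,0.05,0.001,0,0.12,0,0,0,0.0,0.001,0,0.12,0,0,0,0.0,0.001,0,0.12,0,0,0,0.0,0.001,0,0.12,0,0,0,0.0,0.001,0,0.12,0,0,0,0.0,0.001,0,0.12,0,0,0,0.0]'

```text
time: 4.05
tool_pos: [0.4847, -0.1719, 0.0811]
ee_rot: [3.14, 0.001, 1.587]
wrist_force: [0.4, -0.2, 3.4]
width: 0.0137
finger_force: 29.9
```

>>> servo_tool --commands '[0,0,-0.01,0,0,0,0,0,0,-0.03,0,0,0,0,0,0,-0.06,3,0,0,0,0,0,-0.1,5,0,0,0,0,0,-0.14,6,0,0,0,0,0,-0.18,6,0,0,0,0,0,-0.21,6,0,0,0,0,0,-0.23,6,0,0,0,0,0,-0.235,6,0,0,0,0,0,-0.235,6,0,0,0]'

```text
time: 5.3
tool_pos: [0.4842, -0.1717, 0.3147]
ee_rot: [-3.036, -0.001, 1.587]
wrist_force: [0.1, 0.9, -3.4]
width: 0.0138
finger_force: 29.9
```

```bash
python3 - <<'E'
from h import *
st();go((.52,.125,.315),87,6)
s=snapshot("top")
for n in("cover_wide","cover_narrow","case","nut1"):
    for r in spotter.trace(n,s)[:2]:
        m=r["region"].astype(np.uint8);c=max(cv2.findContours(m,0,1)[0],key=cv2.contourArea);print(n,r["conf"],cv2.approxPolyDP(c,3,True)[:,0].tolist() if n!="nut1" else r["box"])
E
```

```text
5.3 [ 0.4842 -0.1717  0.3147] [-1.7393e+02 -3.0000e-02  9.0930e+01] [ 0.1  0.9 -3.4] 0.0138 29.9
d [ 0.2961  0.0404 -0.0045] [-0.07  0.38  3.91]
cover_wide 0.97 [[228, 200], [223, 253], [239, 259], [243, 265], [248, 259], [252, 201]]
cover_wide 0.3 [[199, 151], [195, 160], [203, 163], [207, 158]]
cover_narrow 0.95 [[131, 193], [99, 190], [92, 246], [98, 252], [104, 247], [127, 244]]
cover_narrow 0.66 [[341, 177], [290, 189], [307, 273], [324, 268], [321, 196], [346, 192]]
nut1 0.72 [330.2, 248.7, 14.5, 15.5]
nut1 0.56 [327.8, 206.9, 18.2, 16.1]
```

>>> servo_tool --commands '[0.015,0.002,0,0,0,0,0,0.045,0.006,0,0,0,1,0,0.085,0.012,0,0,0,1,0,0.13,0.018,0,0,0,2,0,0.175,0.024,0,0,0,2,0,0.22,0.03,0,0,0,3,0,0.255,0.035,0,0,0,4,0,0.28,0.038,0,0,0,4,0,0.293,0.04,-0.002,0,0,4,0,0.296,0.04,-0.003,0,0,4,0]'

```text
time: 6.8
tool_pos: [0.5195, 0.1255, 0.3143]
ee_rot: [-3.037, 0.008, 1.519]
wrist_force: [-0.3, 0.2, -3.1]
width: 0.0139
finger_force: 29.9
```

```bash
python3 - <<'E'
from h import *
st();s=snapshot("scene")
cv2.imwrite("pics/s2.png",cv2.resize(s["img"][60:300,150:470],(800,600)))
# spout at t deg: handle pos so that spout at case frame (+.005) and z
for t,z in((0,.12),(-25,.075),(-50,.06)):
    c=np.radians(-t);sp=np.array([-.085*np.cos(c)+.079*np.sin(c)+0,-.085*np.sin(c)-.079*np.cos(c)])
    # TCP is 6mm below bar centre in tray frame
    off=np.array([.006*np.sin(c),-.006*np.cos(c)])  # tray-down vector
    h=np.array([.508,z])-sp+off;print(t,h.round(3));go((h[0],.125,h[1]),87,t)
E
```

```text
6.8 [0.5195 0.1255 0.3143] [-174.01    0.44   87.01] [-0.3  0.2 -3.1] 0.0139 29.9
0 [0.593 0.193]
d [0.0046 0.0856 0.1132] [-5.97  0.43 -0.04]
-25 [0.554 0.177]
d [0.0026 0.0487 0.1331] [-30.97   0.43   0.05]
-50 [0.507 0.172]
d [0.0002 0.0021 0.1431] [-55.97   0.42   0.15]
```

View pics/s2.png

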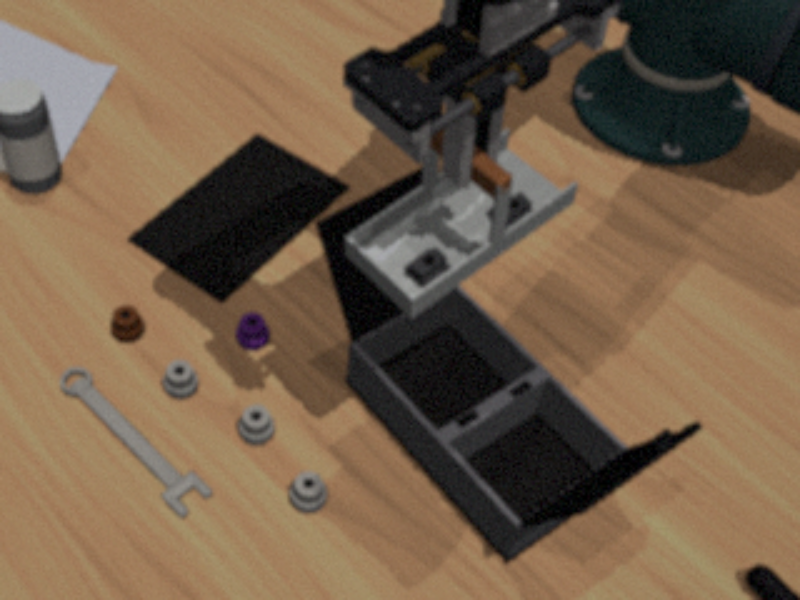

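Both nuts are in the tray, at (428,262) and (515,207), and the tray is over the wide well. Lower and tip.

>>> servo_tool --commands '[0,0.02,0.03,0,0,0,0,0.001,0.04,0.07,-4,0,0,0,0.002,0.05,0.1,-10,0,0,0,0.003,0.05,0.12,-18,0,0,0,0.003,0.05,0.132,-26,0,0,0,0.003,0.049,0.133,-31,0,0,0,0.002,0.035,0.138,-38,0,0,0,0.001,0.02,0.141,-46,0,0,0,0,0.01,0.143,-52,0,0,0,0,0.002,0.143,-56,0,0,0]'

```text
time: 8.1
tool_pos: [0.5048, 0.1228, 0.1703]
ee_rot: [2.269, 0.008, 1.515]
wrist_force: [0.1, -0.4, -2.3]
width: 0.014
finger_force: 29.9
```

>>> servo_tool --commands '[0,0,0,0,0,0,0,0,0,0,0,0,0,0,0,0,0,0,0,0,0,0,0,0,0,0,0,0]'

```text
time: 8.6
tool_pos: [0.5074, 0.1242, 0.1725]
ee_rot: [2.268, 0.007, 1.517]
wrist_force: [0.3, 1.1, -2.0]
width: 0.0133
finger_force: 29.9
```

```bash
python3 - <<'E'
from h import *
st();s=snapshot("scene");t=snapshot("top")
cv2.imwrite("pics/s3.png",np.hstack([cv2.resize(s["img"][90:290,250:450],(400,400)),cv2.resize(t["img"][170:290,110:270],(400,400))]))
for q in(s,t):
  for r in spotter.trace("nut1",q): print(r["conf"],r["box"])
E
```

```text
8.6 [0.5074 0.1242 0.1725] [129.97   0.41  86.9 ] [ 0.3  1.1 -2. ] 0.0133 29.9
0.56 [336.7, 204.0, 5.2, 10.9]
```

View pics/s3.png

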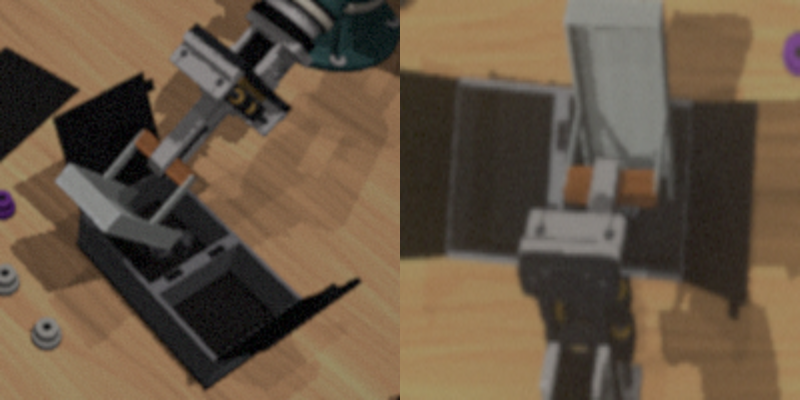

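The tipped tray's visible part is empty and the wrist force is down to the tray's weight. Raise it and return it.

```bash
python3 - <<'E'
from h import *
c=pose()
go((.507,.124,.23),87,-50);go((.52,.124,.315),87,0)
f=tgt((.52,.124,.315),87,0);go((.485,-.172,.315),91,0,f)
E
```

```text
d [-0.0008  0.0447 -0.0373] [-0.01  0.33  0.28]
d [-0.0007  0.1182 -0.082 ] [49.99  0.43  0.12]
d [-0.2974 -0.0195 -0.    ] [ 0.  0. -4.]
```

>>> servo_tool --commands '[0,0.025,-0.02,0,0,0,0,0,0.045,-0.037,0,0,0,0,0,0.075,-0.053,10,0,0,0,0,0.1,-0.068,20,0,0,0,0,0.112,-0.077,30,0,0,0,0,0.118,-0.082,40,0,0,0,0,0.118,-0.082,50,0,0,0,0,0.118,-0.082,50,0,0,0,0,0.118,-0.082,50,0,0,0]'

```text
time: 9.93
tool_pos: [0.5195, 0.1249, 0.3147]
ee_rot: [3.139, 0.008, 1.518]
wrist_force: [-0.3, 0.2, -1.3]
width: 0.0138
finger_force: 30.0
```

>>> servo_tool --commands '[-0.03,-0.002,0,0,0,0,0,-0.08,-0.005,0,0,0,-1,0,-0.135,-0.009,0,0,0,-2,0,-0.19,-0.012,0,0,0,-3,0,-0.245,-0.016,0,0,0,-4,0,-0.28,-0.018,0,0,0,-4,0,-0.297,-0.019,0,0,0,-4,0,-0.297,-0.019,0,0,0,-4,0,-0.297,-0.019,0,0,0,-4,0]'

```text
time: 11.05
tool_pos: [0.4849, -0.1692, 0.3177]
ee_rot: [3.14, 0.007, 1.589]
wrist_force: [-0.3, -0.3, -1.7]
width: 0.0139
finger_force: 30.0
```

```bash
python3 - <<'E'
from h import *
st();go((.485,-.172,.0815),91,0);s=snapshot("scene")
cv2.imwrite("pics/s4.png",np.hstack([cv2.resize(s["img"][60:300,190:430],(600,600))]))
E
```

```text
11.05 [ 0.4849 -0.1692  0.3177] [179.94   0.42  91.06] [-0.3 -0.3 -1.7] 0.0139 30.0
d [-1.100e-03 -2.000e-04  2.362e-01] [0.06 0.42 0.06]
```

View pics/s4.png

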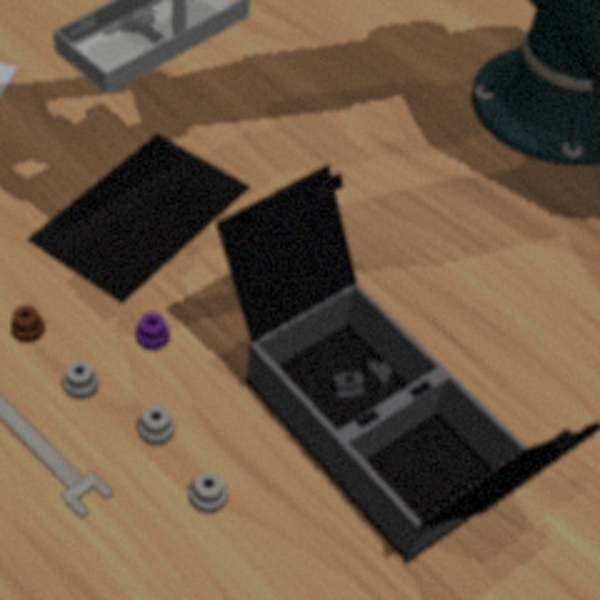

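Both nuts lie in the wide well, at (350,383) and (380,372), and the tray is empty. Set it down.

>>> servo_tool --commands '[-0.001,0,0.05,0,0.4,0,0,-0.001,0,0.11,0,0.4,0,0,-0.001,0,0.17,0,0.4,0,0,-0.001,0,0.21,0,0.4,0,0,-0.001,0,0.225,0,0.4,0,0,-0.001,0,0.233,0,0.4,0,0,-0.001,0,0.237,0,0.4,0,0,-0.001,0,0.237,0,0.4,0,0,-0.001,0,0.237,0,0.4,0,0.05,-0.001,0,0.237,0,0.4,0,0.05]'

```text
time: 12.35
tool_pos: [0.4857, -0.1739, 0.0815]
ee_rot: [3.14, 0.002, 1.587]
wrist_force: [-0.2, 0.0, 0.4]
width: 0.0306
finger_force: 0.0
```

>>> servo_tool --commands '[0,0,0,0,0,0,0.05,0,0,0,0,0,0,0.05,0,0,-0.03,0,0,0,0.05,0,0,-0.08,0,0,0,0.05,0,0,-0.12,0,0,0,0.06,0,0,-0.12,0,0,0,0.06]'

```text
time: 13.1
tool_pos: [0.4869, -0.1744, 0.2045]
ee_rot: [3.134, 0.004, 1.587]
wrist_force: [-0.8, 0.5, -0.2]
width: 0.06
finger_force: 0.0
```

```bash
cat > jk.py <<'E'
from h import *
def jacks(s):
    hsv=cv2.cvtColor(s["img"],cv2.COLOR_BGR2HSV)
    out=[]
    for r in spotter.trace("jack1",s):
        m=r["region"]
        if not 60<m.sum()<500: continue
        ys,xs=np.nonzero(m);b=r["box"]
        p=px2w(s,xs.mean(),ys.mean(),.013)
        out.append((p.round(3),round(r["conf"],2),np.median(hsv[m],0)))
    return out
E
python3 - <<'E'
from jk import *
st()
for n in("scene","top"):
    s=snapshot(n);print(n)
    for q in jacks(s):print(*q)
    for r in spotter.trace("tray",s)[:1]:
        ys,xs=np.nonzero(r["region"]);print("tray",px2w(s,xs.mean(),ys.mean(),.03).round(3))
E
```

```text
13.1 [ 0.4869 -0.1744  0.2045] [179.57   0.25  90.95] [-0.8  0.5 -0.2] 0.06 0.0
scene
[ 0.69  -0.129  0.013] 0.68 [ 12. 161.  68.]
[ 0.597 -0.042  0.013] 0.67 [140. 161.  87.]
[ 0.688 -0.04   0.013] 0.6 [15. 18. 98.]
[0.673 0.132 0.013] 0.5 [ 17.   17.  107.5]
[0.664 0.048 0.013] 0.46 [ 18.  17. 100.]
tray [ 0.495 -0.177  0.03 ]
top
[0.662 0.048 0.013] 0.62 [ 19.  29. 150.]
[ 0.686 -0.039  0.013] 0.6 [ 19.  31. 147.]
[ 0.597 -0.041  0.013] 0.54 [144.  96. 129.]
[ 0.688 -0.127  0.013] 0.5 [ 14. 133. 112.]
tray [ 0.486 -0.164  0.03 ]
```

```bash
python3 - <<'E'
from h import *
s=snapshot("top");x0,y0,k=85,175,4.6
im=cv2.resize(s["img"][y0:y0+100,x0:x0+172],None,fx=k,fy=k,interpolation=cv2.INTER_CUBIC);im=cv2.convertScaleAbs(im,alpha=1.7,beta=15)
C=np.array([.505,.178]);a=np.radians(-3.5);M=np.array([[np.cos(a),-np.sin(a)],[np.sin(a),np.cos(a)]])
def W(x,y,z): return np.r_[C+M@[x,y],z]
def poly(ps,c): cv2.polylines(im,[np.array([((w2px(s,p)-[x0,y0]+.5)*k) for p in ps]).astype(int)],True,c,1)
for X,Y0,Y1 in((.065,-.116,.116),(.06,-.111,.005),(.06,.019,.111)):
    poly([W(-X,Y0,.064),W(X,Y0,.064),W(X,Y1,.064),W(-X,Y1,.064)],(0,255,0))
for th,c in((1.9,(0,0,255)),(2.05,(255,255,0))):
    for L,sg in((.125,-1),(.101,1)):
        # sg: side; shut points inward
        e=lambda x:W(x,sg*.116-sg*L*np.cos(th),.066+L*np.sin(th))
        poly([W(-.064,sg*.116,.066),W(.064,sg*.116,.066),e(.064),e(-.064)],c)
cv2.imwrite("pics/ov.png",im[:, :800])
E
```

```text
(no output)
```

View pics/ov.png

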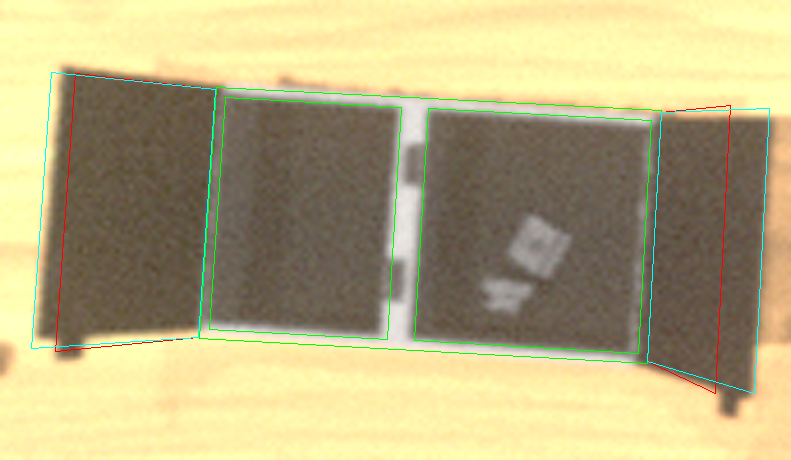

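The case model overlays well on the rim, the wide cover is at about 2.07 and the narrow at about 1.97, and the two nuts show at (540,245) and (507,293). Next, the jacks.

```bash
cat >> h.py <<'E'
C=np.array([.505,.178]);_a=np.radians(-3.5);M=np.array([[np.cos(_a),-np.sin(_a)],[np.sin(_a),np.cos(_a)]])
def W(x,y,z): return np.r_[C+M@[x,y],z]
E
python3 - <<'E'
from h import *
go((.687,-.04,.1),87);f=tgt((.687,-.04,.1),87)
go((.687,-.04,.2),87,0,f)
for n,p in(("A",(.687,-.04)),("B",(.663,.048)),("C",(.672,.131))):
    print(n)
    for q in((-.017,.038),(.017,.065),(-.017,.092)):
        print(W(*q,0).round(4));go((*W(*q,0)[:2],.014),87,0,tgt((*p,.014),87))
E
```

```text
d [0.1296 0.2053 0.0978] [-0.19 -0.06  3.95]
d [ 0.   0.  -0.1] [0. 0. 0.]
A
[0.4904 0.217  0.    ]
d [ 0.2463 -0.2098 -0.    ] [0. 0. 0.]
[0.5259 0.2418 0.    ]
d [ 0.273  -0.1756 -0.    ] [0. 0. 0.]
[0.4936 0.2709 0.    ]
d [ 0.3003 -0.2094 -0.    ] [0. 0. 0.]
B
[0.4904 0.217  0.    ]
d [ 0.1597 -0.1813 -0.    ] [0. 0. 0.]
[0.5259 0.2418 0.    ]
d [ 0.1864 -0.147  -0.    ] [0. 0. 0.]
[0.4936 0.2709 0.    ]
d [ 0.2137 -0.1808 -0.    ] [0. 0. 0.]
C
[0.4904 0.217  0.    ]
d [ 0.0763 -0.1859 -0.    ] [0. 0. 0.]
[0.5259 0.2418 0.    ]
d [ 0.103  -0.1517 -0.    ] [0. 0. 0.]
[0.4936 0.2709 0.    ]
d [ 0.1303 -0.1854 -0.    ] [0. 0. 0.]
```

>>> servo_tool --commands '[0.04,0.06,0,0,0,1,0.05,0.08,0.12,0.03,0,0,2,0.05,0.12,0.18,0.06,0,0,4,0.05,0.13,0.205,0.098,0,0,4,0.05,0.13,0.205,0.098,0,0,4,0.05,0.13,0.205,0.098,0,0,4,0.05]'

```text
time: 14.2
tool_pos: [0.6867, -0.0398, 0.0995]
ee_rot: [-3.136, 0.0, 1.518]
wrist_force: [0.2, 0.0, -0.0]
width: 0.0501
finger_force: 0.0
```

```bash
python3 - <<'E'
from jk import *
st();pq=pose();s=snapshot("wrist")
for r in spotter.trace("jack1",s):
    ys,xs=np.nonzero(r["region"]);print(round(r["conf"],2),r["box"],wpx2w(s,xs.mean(),ys.mean(),.015,pq).round(4))
for q in jacks(snapshot("scene")):print(*q)
go((.687,-.04,.014),87)
E
```

```text
14.2 [ 0.6867 -0.0398  0.0995] [-1.7971e+02  3.0000e-02  8.6990e+01] [ 0.2  0.  -0. ] 0.0501 0.0
0.91 [238.4, 177.8, 35.9, 37.1] [ 0.6888 -0.0373  0.015 ]
0.76 [142.6, 184.2, 38.0, 33.8] [ 0.6015 -0.0388  0.015 ]
0.68 [204.3, 1.5, 42.3, 24.0] [0.6734 0.1252 0.015 ]
0.58 [201.4, 83.1, 38.4, 35.9] [0.6656 0.0469 0.015 ]
[0.663 0.046 0.013] 0.71 [ 17.  17. 108.]
[0.672 0.132 0.013] 0.69 [ 16.  16. 118.]
[ 0.599 -0.042  0.013] 0.56 [140.  160.   83.5]
[ 0.688 -0.041  0.013] 0.54 [17. 17. 93.]
d [ 0.0015 -0.0013  0.0908] [ 0.2   0.06 -0.14]
```

>>> servo_tool --commands '[0.001,0,0.05,0,0,0,0.05,0.001,0,0.08,0,0,0,0.05,0.001,0,0.086,0,0,0,0.05,0.001,0,0.086,0,0,0,0.05,0.001,0,0.086,0,0,0,0.0,0.001,0,0.086,0,0,0,0.0,0.001,0,0.086,0,0,0,0.0,0.001,0,0.086,0,0,0,0.0]'

```text
time: 15.4
tool_pos: [0.6889, -0.0393, 0.0182]
ee_rot: [3.139, 0.001, 1.518]
wrist_force: [-0.8, 0.4, 6.6]
width: 0.0324
finger_force: 30.0
```

```bash
python3 - <<'E'
from jk import *
st();go((.4904,.217,.021),87)
E
```

```text
15.4 [ 0.6889 -0.0393  0.0182] [1.7983e+02 5.0000e-02 8.6950e+01] [-0.8  0.4  6.6] 0.0324 30.0
d [ 0.2454 -0.2118 -0.0037] [ 0.17  0.05 -0.05]
```

>>> servo_tool --commands '[0,0,-0.05,0,0,0,0,0,0,-0.11,0,0,0,0,0,0,-0.17,0,0,0,0,0.02,-0.02,-0.205,0,0,0,0,0.06,-0.055,-0.205,0,0,0,0,0.1,-0.09,-0.205,0,0,0,0,0.14,-0.125,-0.205,0,0,0,0,0.18,-0.16,-0.205,0,0,0,0,0.22,-0.19,-0.205,0,0,0,0,0.245,-0.212,-0.205,0,0,0,0]'

```text
time: 16.65
tool_pos: [0.4873, 0.2186, 0.2204]
ee_rot: [-3.14, 0.0, 1.519]
wrist_force: [1.0, 0.3, -0.6]
width: 0.0324
finger_force: 30.0
```

>>> servo_tool --commands '[0,0,0.06,0,0,0,0,0,0,0.12,0,0,0,0,0,0,0.12,0,0,0,0]'

```text
time: 17.02
tool_pos: [0.4833, 0.2152, 0.0939]
ee_rot: [-3.126, 0.006, 1.518]
wrist_force: [0.4, 0.8, -1.5]
width: 0.0325
finger_force: 30.0
```

```bash
python3 - <<'E'
from jk import *
st();go((.4904,.217,.025),87)
E
```

```text
17.02 [0.4833 0.2152 0.0939] [-179.11    0.36   86.98] [ 0.4  0.8 -1.5] 0.0325 30.0
d [0.0026 0.008  0.0687] [-0.89  0.36 -0.02]
```

>>> servo_tool --commands '[0,0,0,0,0,0,0,0,0,0,0,0,0,0]'

```text
time: 17.27
tool_pos: [0.4919, 0.2176, 0.1051]
ee_rot: [3.135, -0.002, 1.517]
wrist_force: [0.2, 1.0, -1.0]
width: 0.0326
finger_force: 30.0
```

```bash
python3 - <<'E'
from jk import *
st();go((.4904,.217,.025),87)
E
```

```text
17.27 [0.4919 0.2176 0.1051] [ 1.7961e+02 -1.3000e-01  8.6930e+01] [ 0.2  1.  -1. ] 0.0326 30.0
d [-0.0008 -0.002   0.0801] [ 0.39 -0.13 -0.07]
```

>>> servo_tool --commands '[0,-0.001,0.03,0,0,0,0,0,-0.001,0.06,0,0,0,0,0,-0.001,0.075,0,0,0,0,0,-0.001,0.079,0,0,0,0,0,-0.001,0.079,0,0,0,0,0,-0.001,0.079,0,0,0,0.044,0,-0.001,0.079,0,0,0,0.044,0,-0.001,0.05,0,0,0,0.044,0,-0.001,0,0,0,0,0.044,0,-0.001,-0.06,0,0,0,0.044]'

```text
time: 18.52
tool_pos: [0.4874, 0.2159, 0.1616]
ee_rot: [-3.139, 0.003, 1.517]
wrist_force: [0.3, 0.7, -0.7]
width: 0.0442
finger_force: 0.0
```

```bash
python3 - <<'E'
from jk import *
st();
for n in("scene","top"):
  for q in jacks(snapshot(n)):print(*q)
st();go((.663,.0475,.22),87);go((.663,.0475,.1),87)
E
```

```text
18.52 [0.4874 0.2159 0.1616] [-1.7986e+02  1.5000e-01  8.6910e+01] [ 0.3  0.7 -0.7] 0.0442 0.0
[0.673 0.132 0.013] 0.67 [ 17.   17.  108.5]
[ 0.689 -0.128  0.013] 0.55 [ 11. 166.  66.]
[0.664 0.047 0.013] 0.54 [ 17.  16. 106.]
[0.486 0.216 0.013] 0.47 [19.5 16.  88.5]
[ 0.598 -0.041  0.013] 0.43 [140. 155.  92.]
[0.662 0.048 0.013] 0.71 [ 21.  27. 147.]
[0.489 0.224 0.013] 0.64 [ 22.  20. 125.]
[ 0.596 -0.039  0.013] 0.54 [144. 111. 124.]
[ 0.688 -0.127  0.013] 0.53 [ 14. 134. 108.]
[0.669 0.13  0.013] 0.49 [ 19.  35. 141.]
18.73 [0.4892 0.2167 0.1631] [ 1.7978e+02 -2.0000e-02  8.6920e+01] [-1.1 -0.1 -0. ] 0.0438 0.0
d [-0.1596  0.1829 -0.0562] [ 0.22 -0.02 -0.08]
d [-0.1597  0.1824  0.0638] [ 0.22 -0.02 -0.08]
```

>>> servo_tool --commands '[0,0,-0.055,0,0,0,0.05,-0.04,0.045,-0.055,0,0,0,0.05,-0.08,0.09,-0.055,0,0,0,0.05,-0.12,0.135,-0.055,0,0,0,0.05,-0.15,0.17,-0.03,0,0,0,0.05,-0.16,0.182,0.02,0,0,0,0.05,-0.16,0.182,0.064,0,0,0,0.05,-0.16,0.182,0.064,0,0,0,0.05,-0.16,0.182,0.064,0,0,0,0.05]'

```text
time: 19.85
tool_pos: [0.6615, 0.0475, 0.0976]
ee_rot: [3.141, 0.001, 1.518]
wrist_force: [-0.2, -0.0, 0.9]
width: 0.05
finger_force: 0.0
```

```bash
python3 - <<'E'
from jk import *
st();pq=pose();s=snapshot("wrist")
for r in spotter.trace("jack1",s)[:4]:
    ys,xs=np.nonzero(r["region"]);print(round(r["conf"],2),wpx2w(s,xs.mean(),ys.mean(),.015,pq).round(4))
go((.664,.0475,.016),87)
E
```

```text
19.85 [0.6615 0.0475 0.0976] [1.7999e+02 3.0000e-02 8.6960e+01] [-0.2 -0.   0.9] 0.05 0.0
0.94 [0.6728 0.1318 0.015 ]
0.71 [0.6645 0.0498 0.015 ]
0.69 [0.489  0.2243 0.015 ]
0.67 [ 0.6904 -0.1207  0.015 ]
d [-0.0001  0.0009  0.084 ] [ 0.26  0.02 -0.02]
```

>>> servo_tool --commands '[0.001,0.001,0.05,0,0,0,0.05,0.001,0.001,0.075,0,0,0,0.05,0.001,0.001,0.083,0,0,0,0.05,0.001,0.001,0.083,0,0,0,0.05,0.001,0.001,0.083,0,0,0,0.0,0.001,0.001,0.083,0,0,0,0.0,0.001,0.001,0.083,0,0,0,0.0,0.001,0.001,0.083,0,0,0,0.0]'

```text
time: 20.95
tool_pos: [0.6636, 0.0483, 0.0159]
ee_rot: [3.138, 0.0, 1.518]
wrist_force: [-0.1, 1.2, 5.4]
width: 0.033
finger_force: 30.0
```

```bash
python3 - <<'E'
from jk import *
st();go((.5259,.2418,.024),87)
E
```

```text
20.95 [0.6636 0.0483 0.0159] [1.7982e+02 1.0000e-02 8.6950e+01] [-0.1  1.2  5.4] 0.033 30.0
d [ 0.1859 -0.1478 -0.0086] [ 0.18  0.01 -0.05]
```

>>> servo_tool --commands '[0,0,-0.06,0,0,0,0,0,0,-0.12,0,0,0,0,0.01,-0.01,-0.18,0,0,0,0,0.05,-0.04,-0.205,0,0,0,0,0.1,-0.08,-0.205,0,0,0,0,0.14,-0.112,-0.205,0,0,0,0,0.175,-0.14,-0.205,0,0,0,0,0.186,-0.148,-0.18,0,0,0,0,0.186,-0.148,-0.13,0,0,0,0,0.186,-0.148,-0.09,0,0,0,0]'

```text
time: 22.2
tool_pos: [0.5231, 0.242, 0.1013]
ee_rot: [-3.139, 0.002, 1.518]
wrist_force: [0.0, 1.0, -1.0]
width: 0.0331
finger_force: 30.0
```

>>> servo_tool --commands '[0,0,0,0,0,0,0,0,0,0,0,0,0,0,0,0,0,0,0,0,0]'

```text
time: 22.58
tool_pos: [0.5261, 0.2425, 0.1067]
ee_rot: [3.137, -0.001, 1.517]
wrist_force: [0.4, 0.6, -0.3]
width: 0.0328
finger_force: 30.0
```

```bash
python3 - <<'E'
from jk import *
st();go((.5259,.2418,.024),87)
E
```

```text
22.57 [0.5261 0.2425 0.1067] [ 1.7976e+02 -8.0000e-02  8.6940e+01] [ 0.4  0.6 -0.3] 0.0328 30.0
d [-0.0008 -0.0005  0.0827] [ 0.24 -0.08 -0.06]
```

>>> servo_tool --commands '[-0.001,0,0.03,0,0,0,0,-0.001,0,0.06,0,0,0,0,-0.001,0,0.077,0,0,0,0,-0.001,0,0.082,0,0,0,0,-0.001,0,0.082,0,0,0,0,-0.001,0,0.082,0,0,0,0.044,-0.001,0,0.082,0,0,0,0.044,-0.001,0,0.05,0,0,0,0.044,-0.001,0,0,0,0,0,0.044,-0.001,0,-0.06,0,0,0,0.044]'

```text
time: 23.82
tool_pos: [0.5238, 0.2408, 0.1649]
ee_rot: [-3.14, 0.001, 1.518]
wrist_force: [1.3, 0.4, -0.3]
width: 0.044
finger_force: 0.0
```

```bash
python3 - <<'E'
from jk import *
st();
for n in("scene","top"):
  for q in jacks(snapshot(n)):print(*q)
st();go((.672,.131,.22),87);go((.672,.131,.1),87)
E
```

```text
23.82 [0.5238 0.2408 0.1649] [-1.7991e+02  6.0000e-02  8.6950e+01] [ 1.3  0.4 -0.3] 0.044 0.0
[ 0.69  -0.13   0.013] 0.75 [ 11. 161.  71.]
[0.486 0.215 0.013] 0.73 [19. 16. 87.]
[0.522 0.238 0.013] 0.73 [18.  16.  90.5]
[ 0.598 -0.042  0.013] 0.69 [140. 161.  90.]
[0.672 0.13  0.013] 0.62 [ 16.  18. 115.]
[0.671 0.132 0.013] 0.61 [ 20.  29. 146.]
[ 0.597 -0.04   0.013] 0.54 [144. 106. 124.]
[ 0.688 -0.127  0.013] 0.49 [ 14.  133.  110.5]
[0.524 0.24  0.013] 0.47 [ 22.5  22.  118. ]
24.02 [0.5256 0.2414 0.1666] [ 1.7973e+02 -9.0000e-02  8.6950e+01] [-0.3 -0.8 -0.4] 0.044 0.0
d [-0.1024  0.1523 -0.0528] [ 0.27 -0.09 -0.05]
d [-0.1026  0.1518  0.0672] [ 0.27 -0.09 -0.05]
```

>>> servo_tool --commands '[-0.02,0.03,-0.03,0,0,0,0.05,-0.05,0.08,-0.03,0,0,0,0.05,-0.08,0.12,-0.01,0,0,0,0.05,-0.102,0.152,0.03,0,0,0,0.05,-0.102,0.152,0.067,0,0,0,0.05,-0.102,0.152,0.067,0,0,0,0.05,-0.102,0.152,0.067,0,0,0,0.05,-0.102,0.152,0.067,0,0,0,0.05]'

```text
time: 25.02
tool_pos: [0.6718, 0.1318, 0.0997]
ee_rot: [3.138, -0.0, 1.518]
wrist_force: [0.2, 0.3, 0.6]
width: 0.0499
finger_force: 0.0
```

```bash
python3 - <<'E'
from jk import *
st();pq=pose();s=snapshot("wrist")
for r in spotter.trace("jack1",s)[:4]:
    ys,xs=np.nonzero(r["region"]);print(round(r["conf"],2),wpx2w(s,xs.mean(),ys.mean(),.015,pq).round(4))
go((.672,.131,.016),87)
E
```

```text
25.02 [0.6718 0.1318 0.0997] [ 1.7977e+02 -2.0000e-02  8.7000e+01] [0.2 0.3 0.6] 0.0499 0.0
0.92 [ 0.6025 -0.0323  0.015 ]
0.8 [0.4891 0.2183 0.015 ]
0.7 [0.6725 0.135  0.015 ]
0.59 [0.5265 0.24   0.015 ]
d [-0.0006  0.0001  0.0835] [ 0.21 -0.01 -0.01]
```

>>> servo_tool --commands '[0,0,0.05,0,0,0,0.05,0,0,0.075,0,0,0,0.05,0,0,0.083,0,0,0,0.05,0,0,0.083,0,0,0,0.05,0,0,0.083,0,0,0,0.0,0,0,0.083,0,0,0,0.0,0,0,0.083,0,0,0,0.0,0,0,0.083,0,0,0,0.0]'

```text
time: 26.12
tool_pos: [0.672, 0.1312, 0.0159]
ee_rot: [3.138, -0.0, 1.518]
wrist_force: [-1.1, -0.1, 6.3]
width: 0.0328
finger_force: 30.0
```

```bash
python3 - <<'E'
from jk import *
st();go((.4936,.2709,.024),87)
E
```

```text
26.12 [0.672  0.1312 0.0159] [ 1.7982e+02 -1.0000e-02  8.6950e+01] [-1.1 -0.1  6.3] 0.0328 30.0
d [ 0.1301 -0.1856 -0.0087] [ 0.18 -0.01 -0.05]
```

>>> servo_tool --commands '[0,0,-0.06,0,0,0,0,0,0,-0.12,0,0,0,0,0.01,-0.01,-0.17,0,0,0,0,0.04,-0.05,-0.18,0,0,0,0,0.07,-0.1,-0.18,0,0,0,0,0.1,-0.145,-0.18,0,0,0,0,0.122,-0.175,-0.16,0,0,0,0,0.127,-0.185,-0.13,0,0,0,0,0.127,-0.185,-0.1,0,0,0,0,0.127,-0.185,-0.09,0,0,0,0]'

```text
time: 27.38
tool_pos: [0.4907, 0.267, 0.1008]
ee_rot: [-3.136, 0.003, 1.518]
wrist_force: [-0.1, 0.4, -0.3]
width: 0.0327
finger_force: 30.0
```

>>> servo_tool --commands '[0,0,0,0,0,0,0,0,0,0,0,0,0,0,0,0,0,0,0,0,0]'

```text
time: 27.75
tool_pos: [0.4938, 0.2679, 0.1054]
ee_rot: [3.14, -0.001, 1.517]
wrist_force: [0.1, 0.6, -1.4]
width: 0.0329
finger_force: 30.0
```

```bash
python3 - <<'E'
from jk import *
st();go((.4934,.268,.036),87)
E
```

```text
27.75 [0.4938 0.2679 0.1054] [ 1.7988e+02 -4.0000e-02  8.6930e+01] [ 0.1  0.6 -1.4] 0.0329 30.0
d [ 0.     -0.0005  0.0694] [ 0.12 -0.04 -0.07]
```

>>> servo_tool --commands '[0,0,0.03,0,0,0,0,0,0,0.055,0,0,0,0,0,0,0.069,0,0,0,0,0,0,0.07,0,0,0,0,0,0,0.07,0,0,0,0.044,0,0,0.07,0,0,0,0.044,0,0,0.05,0,0,0,0.044,0,0,0,0,0,0,0.044,0,0,-0.06,0,0,0,0.02,0,0,-0.12,0,0,0,0]'

```text
time: 29.0
tool_pos: [0.4929, 0.2678, 0.227]
ee_rot: [3.14, -0.001, 1.518]
wrist_force: [0.5, 0.1, 0.9]
width: 0.0275
finger_force: 0.0
```

```bash
python3 - <<'E'
from jk import *
st();s=snapshot("scene");t=snapshot("top")
for n in(s,t):
  for q in jacks(n):print(*q)
for n in("cover_narrow",):
    for r in spotter.trace(n,t)[:1]:
        c=max(cv2.findContours(r["region"].astype(np.uint8),0,1)[0],key=cv2.contourArea);print(cv2.approxPolyDP(c,3,True)[:,0].tolist())
cv2.imwrite("pics/s5.png",np.hstack([cv2.resize(s["img"][100:300,260:460],(400,400)),cv2.convertScaleAbs(cv2.resize(t["img"][170:290,80:260],(400,400)),alpha=1.5)]))
E
```

```text
29.0 [0.4929 0.2678 0.227 ] [ 1.7991e+02 -3.0000e-02  8.6950e+01] [0.5 0.1 0.9] 0.0275 0.0
[0.523 0.238 0.013] 0.73 [18.  17.  99.5]
[0.485 0.215 0.013] 0.47 [18. 16. 93.]
[0.49  0.264 0.013] 0.46 [18. 16. 85.]
[ 0.598 -0.042  0.013] 0.46 [140. 158.  89.]
[0.487 0.224 0.013] 0.66 [ 30.   14.  136.5]
[0.526 0.24  0.013] 0.64 [ 25.  18. 122.]
[ 0.686 -0.126  0.013] 0.6 [ 14. 134. 104.]
[0.492 0.269 0.013] 0.5 [ 23.  19. 117.]
[[113, 191], [108, 193], [107, 210], [119, 224], [108, 227], [106, 235], [118, 238], [111, 245], [116, 247], [127, 244], [131, 194]]
```

View pics/s5.png

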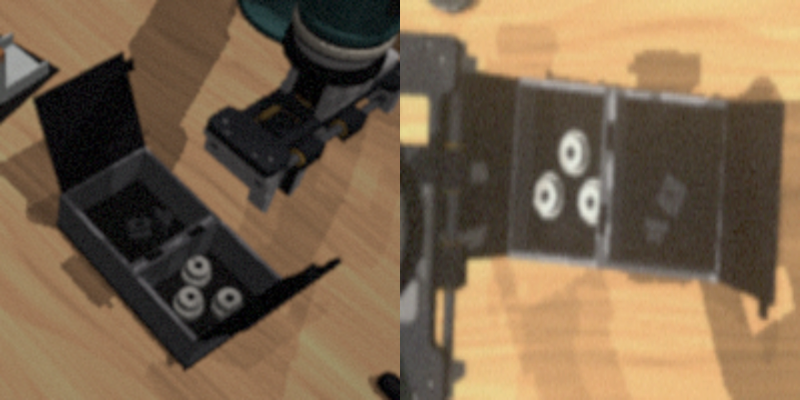

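All three jacks are in the narrow well and both nuts in the wide well. Next is the narrow cover: go outside it, then sweep it inward with the closed tips.

```bash
cat >> h.py <<'E'
def path(pts,yaw=86.5,frm=None):
    # pts: case x, case y, tip z
    a,Q=frm or pose();W2=tgt((0,0,0),yaw)[1];print("rot",(Q.inv()*W2).as_rotvec(degrees=True).round(1))
    for x,y,z in pts: print((x,y,z),Q.inv().apply(W(x,y,z+.011)-a).round(3))
E
python3 - <<'E'
from h import *
st();path([(0,.1,.216),(0,.205,.216),(0,.205,.14)])
f=tgt(W(0,.205,.151),86.5)
path([(0,.163,.14),(0,.124,.14),(0,.09,.14),(0,.068,.14),(0,.066,.135),(0,.046,.111),(0,.035,.085)],frm=f)
E
```

```text
29.25 [0.4929 0.2678 0.2244] [179.95  -0.    86.95] [-0.2 -0.9 -0.4] 0.0077 0.0
rot [ 0.  -0.   0.4]
(0, 0.1, 0.216) [ 0.011  0.018 -0.003]
(0, 0.205, 0.216) [ 0.116  0.019 -0.003]
(0, 0.205, 0.14) [0.116 0.018 0.073]
rot [0. 0. 0.]
(0, 0.163, 0.14) [-0.042 -0.    -0.   ]
(0, 0.124, 0.14) [-0.081 -0.    -0.   ]
(0, 0.09, 0.14) [-0.115 -0.    -0.   ]
(0, 0.068, 0.14) [-0.137 -0.    -0.   ]
(0, 0.066, 0.135) [-0.139  0.     0.005]
(0, 0.046, 0.111) [-0.159 -0.     0.029]
(0, 0.035, 0.085) [-0.17   0.     0.055]
```

>>> servo_tool --commands '[0.03,0.005,-0.003,0,0,0,0,0.08,0.012,-0.003,0,0,0,0,0.116,0.018,-0.003,0,0,0,0,0.116,0.018,-0.003,0,0,0,0,0.116,0.018,0.04,0,0,0,0,0.116,0.018,0.073,0,0,0,0,0.116,0.018,0.073,0,0,0,0,0.116,0.018,0.073,0,0,0,0]'

```text
time: 30.25
tool_pos: [0.5172, 0.3821, 0.1518]
ee_rot: [3.141, 0.0, 1.517]
wrist_force: [-0.1, 0.1, 0.8]
width: 0.0007
finger_force: 0.0
```

>>> servo_tool --commands '[-0.02,0,0,0,0,0,0,-0.04,0,0,0,0,0,0,-0.06,0,0,0,0,0,0,-0.08,0,0,0,0,0,0,-0.1,0,0,0,0,0,0,-0.12,0,0,0,0,0,0,-0.137,0,0,0,0,0,0,-0.137,0,0,0,0,0,0]'

```text
time: 31.25
tool_pos: [0.5098, 0.2443, 0.151]
ee_rot: [-3.141, 0.001, 1.516]
wrist_force: [-0.4, 0.2, 0.7]
width: 0.0003
finger_force: 0.0
```

```bash
python3 - <<'E'
from h import *
st();path([(0,.066,.135),(0,.046,.111),(0,.035,.085),(0,.034,.07),(0,.034,.06)])
s=snapshot("scene");cv2.imwrite("pics/s6.png",cv2.resize(s["img"][60:300,250:490],(500,500)))
E
```

```text
31.25 [0.5098 0.2443 0.151 ] [-1.7999e+02  5.0000e-02  8.6840e+01] [-0.4  0.2  0.7] 0.0003 0.0
rot [-0.   0.1  0.3]
(0, 0.066, 0.135) [-0.    -0.001  0.005]
(0, 0.046, 0.111) [-0.02  -0.001  0.029]
(0, 0.035, 0.085) [-0.031 -0.001  0.055]
(0, 0.034, 0.07) [-0.032 -0.001  0.07 ]
(0, 0.034, 0.06) [-0.032 -0.001  0.08 ]
```

View pics/s6.png

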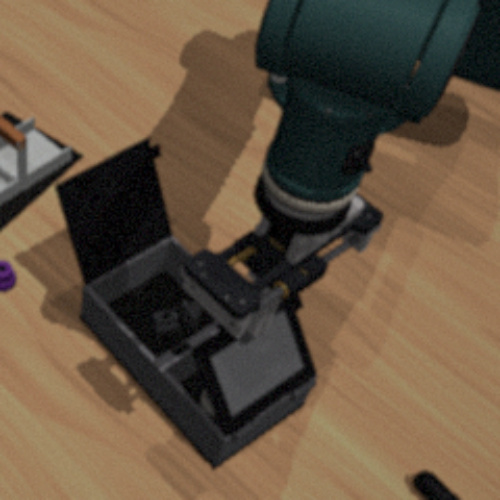

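The narrow cover (255,365) now leans inward under the fingertips. Follow the arc down, then press.

>>> servo_tool --commands '[-0.004,-0.001,0.008,0,0,0,0,-0.012,-0.001,0.018,0,0,0,0,-0.02,-0.001,0.029,0,0,0,0,-0.025,-0.001,0.04,0,0,0,0,-0.031,-0.001,0.055,0,0,0,0,-0.032,-0.001,0.065,0,0,0,0,-0.032,-0.001,0.07,0,0,0,0,-0.032,-0.001,0.073,0,0,0,0,-0.032,-0.001,0.073,0,0,0,0]'

```text
time: 32.42
tool_pos: [0.5079, 0.214, 0.0791]
ee_rot: [3.139, -0.0, 1.518]
wrist_force: [0.2, 0.3, 6.3]
width: 0.0006
finger_force: 3.4
```

>>> servo_tool --commands '[0,0,0.002,0,0,0,0,0,0,0.004,0,0,0,0,0,0,0.004,0,0,0,0]'

```text
time: 32.8
tool_pos: [0.5081, 0.2141, 0.0785]
ee_rot: [3.138, -0.0, 1.518]
wrist_force: [-5.4, -2.3, 20.3]
width: 0.0005
finger_force: 10.0
```

>>> servo_tool --commands '[0,0,-0.05,0,0,0,0,0,0,-0.11,0,0,0,0,0,0,-0.154,0,0,0,0,0,0,-0.154,0,0,0,0,0,0,-0.154,0,0,0,0]'

```text
time: 33.42
tool_pos: [0.5064, 0.2138, 0.226]
ee_rot: [-3.139, 0.001, 1.518]
wrist_force: [-0.4, 0.0, -0.8]
width: 0.0002
finger_force: 0.0
```

```bash
python3 - <<'E'
from h import *
st();path([(0,-.1,.216),(0,-.235,.216),(0,-.235,.16)])
f=tgt(W(0,-.235,.171),86.5)
path([(0,-.184,.16),(0,-.067,.16),(0,-.04,.137),(0,-.021,.106),(0,-.014,.068)],frm=f)
s=snapshot("top")
for r in spotter.trace("cover_narrow",s)[:1]:
    c=max(cv2.findContours(r["region"].astype(np.uint8),0,1)[0],key=cv2.contourArea);print(r["conf"],cv2.approxPolyDP(c,3,True)[:,0].tolist())
print([w2px(s,W(x,y,.068)).round(0) for x,y in((-.064,.116),(.064,.116),(.064,.015),(-.064,.015))])
E
```

```text
33.42 [0.5064 0.2138 0.226 ] [-1.7983e+02  8.0000e-02  8.6950e+01] [-0.4  0.  -0.8] 0.0002 0.0
rot [-0.2  0.1  0.5]
(0, -0.1, 0.216) [-0.136 -0.    -0.001]
(0, -0.235, 0.216) [-0.271 -0.001 -0.001]
(0, -0.235, 0.16) [-0.271 -0.001  0.055]
rot [0. 0. 0.]
(0, -0.184, 0.16) [0.051 0.    0.   ]
(0, -0.067, 0.16) [0.168 0.    0.   ]
(0, -0.04, 0.137) [ 0.195 -0.     0.023]
(0, -0.021, 0.106) [0.214 0.    0.054]
(0, -0.014, 0.068) [0.221 0.    0.092]
0.75 [[144, 194], [142, 211], [148, 229], [140, 246], [161, 254], [169, 248], [173, 197]]
[array([127., 248.]), array([131., 194.]), array([173., 196.]), array([170., 250.])]
```

>>> servo_tool --commands '[-0.04,0,-0.002,0,0,0,0,-0.09,0,-0.002,0,0,0,0,-0.14,0,-0.002,0,0,0,0,-0.19,0,-0.002,0,0,0,0,-0.24,0,-0.002,0,0,0,0,-0.271,0,0,0,0,0,0,-0.271,0,0,0,0,0,0,-0.271,0,0.03,0,0,0,0,-0.271,0,0.055,0,0,0,0,-0.271,0,0.055,0,0,0,0]'

```text
time: 34.78
tool_pos: [0.4906, -0.0552, 0.1697]
ee_rot: [-3.134, -0.001, 1.519]
wrist_force: [-0.7, -0.2, 0.8]
width: 0.0004
finger_force: 0.0
```

>>> servo_tool --commands '[0.025,0,0,0,0,0,0,0.05,0,0,0,0,0,0,0.07,0,0,0,0,0,0,0.09,0,0,0,0,0,0,0.11,0,0,0,0,0,0,0.13,0,0,0,0,0,0,0.15,0,0,0,0,0,0,0.168,0,0,0,0,0,0,0.168,0,0,0,0,0,0]'

```text
time: 35.9
tool_pos: [0.5016, 0.1125, 0.1735]
ee_rot: [3.141, 0.0, 1.52]
wrist_force: [0.5, -0.3, 0.5]
width: 0.0004
finger_force: 0.0
```

```bash
python3 - <<'E'
from h import *
st();path([(0,-.067,.16),(0,-.04,.137),(0,-.021,.106),(0,-.014,.068)])
s=snapshot("scene");cv2.imwrite("pics/s7.png",cv2.resize(s["img"][60:300,250:490],(500,500)))
E
```

```text
35.9 [0.5016 0.1125 0.1735] [179.98   0.    87.09] [ 0.5 -0.3  0.5] 0.0004 0.0
rot [0.  0.  0.6]
(0, -0.067, 0.16) [-0.001 -0.001  0.002]
(0, -0.04, 0.137) [ 0.026 -0.     0.025]
(0, -0.021, 0.106) [ 0.045 -0.     0.056]
(0, -0.014, 0.068) [ 0.052 -0.     0.094]
```

View pics/s7.png

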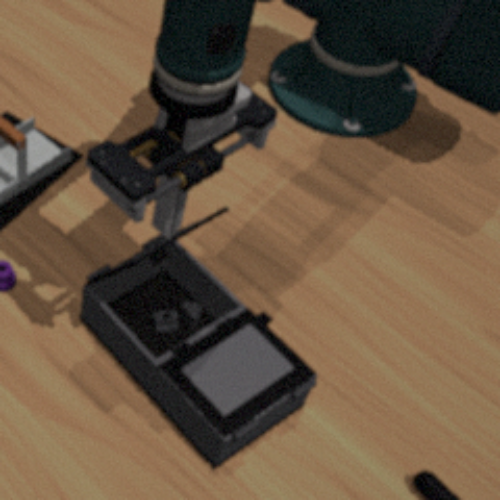

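The narrow cover is shut at (240,370), and the wide cover leans inward (195,225) under the tips. Follow it down and press.

>>> servo_tool --commands '[0.01,0,0.01,0,0,0,0,0.026,0,0.025,0,0,0,0,0.036,0,0.04,0,0,0,0,0.045,0,0.056,0,0,0,0,0.049,0,0.07,0,0,0,0,0.052,0,0.083,0,0,0,0,0.052,0,0.09,0,0,0,0,0.052,0,0.096,0,0,0,0,0.052,0,0.096,0,0,0,0]'

```text
time: 37.08
tool_pos: [0.5049, 0.163, 0.079]
ee_rot: [3.14, -0.0, 1.517]
wrist_force: [-3.2, -0.1, 9.0]
width: 0.0005
finger_force: 4.7
```

>>> servo_tool --commands '[0,0,0.002,0,0,0,0,0,0,0.004,0,0,0,0,0,0,0.004,0,0,0,0]'

```text
time: 37.45
tool_pos: [0.5051, 0.163, 0.0784]
ee_rot: [3.138, -0.0, 1.517]
wrist_force: [-8.5, -1.9, 22.7]
width: 0.0004
finger_force: 11.3
```

>>> servo_tool --commands '[0,0,-0.05,0,0,0,0,0,0,-0.11,0,0,0,0,0,0,-0.17,0,0,0,0,0,-0.06,-0.2,0,0,0,0,0,-0.12,-0.2,0,0,0,0,0,-0.18,-0.2,0,0,0,0,0,-0.18,-0.2,0,0,0,0,0,-0.18,-0.2,0,0,0,0]'

```text
time: 38.45
tool_pos: [0.3251, 0.1725, 0.2729]
ee_rot: [3.141, 0.0, 1.517]
wrist_force: [0.7, -1.0, -0.1]
width: 0.0003
finger_force: 0.0
```

```bash
python3 - <<'E'
from jk import *
st();s=snapshot("scene");t=snapshot("top")
for q in(s,t):
  for j in jacks(q):print(*j)
f=lambda im:cv2.convertScaleAbs(im,alpha=1.3)
cv2.imwrite("pics/fin.png",np.vstack([f(cv2.resize(s["img"][80:300,150:450],(700,300*1))),f(cv2.resize(t["img"][110:280,80:440],(700,298)))]))
E
```

```text
38.45 [0.3251 0.1725 0.2729] [1.7994e+02 2.0000e-02 8.6940e+01] [ 0.7 -1.  -0.1] 0.0003 0.0
[ 0.69  -0.129  0.013] 0.74 [ 12. 164.  59.]
[ 0.598 -0.042  0.013] 0.63 [140. 159.  81.]
```

View pics/fin.png

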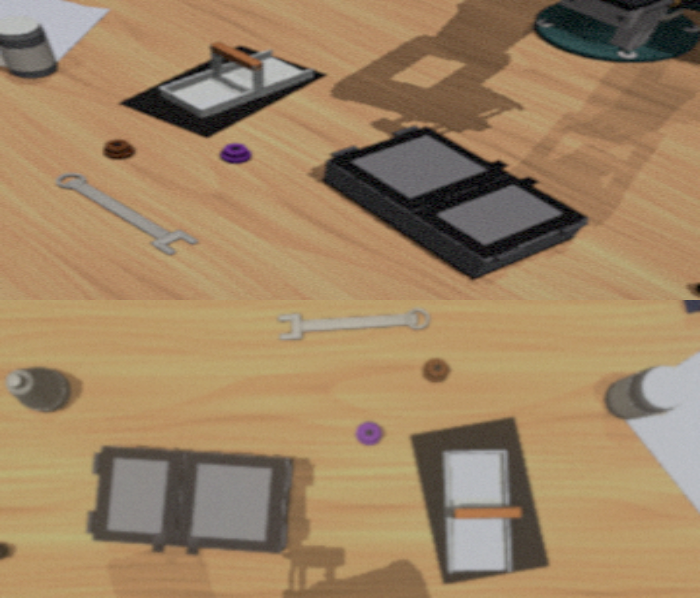

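Both covers lie flat at (135,495) and (235,500), and the tray is upright and empty on the mat. No steel jacks are left on the bench, and the other items are where they were.

```bash
python3 -c "
from bench import close_job;print(close_job())"
```

```text
the job is handed in; nothing more can be done
None
```

I handed the job in after about 38 s of robot time: both T-slot nuts are in the wide well, all three jack feet are in the narrow well, both covers are pressed shut, and the empty tray is back on its mat; the final pictures agree, though `close_job()` returned no verdict.

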